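Send the rusty bar down the tipping sorter into the scrap box

ROBOT

A 6-joint arm with a two-finger parallel gripper is mounted at the origin on a cart in front of the work surface, level with it; the furniture and walls round the work are solid. World frame = base frame: x ahead of the robot, y to its left, z up, the work surface at z = 0. Lengths are in mm, angles in rad, forces in N, time in s.
With the tool pointing down it reaches from about 325 to 875 mm from the base axis. Payload 4.4 kg.
Tool frame: the origin (TCP) lies on the centre line of the jaws, within the pads' length; the fingertips stand ahead of it and the grasp point (between the pads) lies 6 mm ahead of it (ctrl.tcp_to_tips is the z of the fingertips in the tool frame, in mm); z points along the fingers, y is the line along which they close (so a half turn about z gives the same grasp; the last joint's range is limited). The gripper opens to 85 mm and grips with 20 to 120 N. Pads are 22 mm wide; open, the fingers measure 114 mm over their backs; the gripper's body (76 mm by 85 mm) begins 54 mm behind the grasp point. The pads swing forward as they close: fully open they stand 13 mm farther back than shut.
Start: joints at [1.03, 0.207, 1.542, -0, 1.393, -0.15], TCP at [219.043, 531.646, 256.282] pointing down, gripper open.
Joint ranges: [-2.73, 2.73], [-0.86, 2.22], [0.23, 2.46], [-1.11, 4.25], [0.08, 2.63], [-2.82, 2.82]. Speed limits (rad/s): [2.79, 2.79, 3.14, 3.14, 3.14, 3.14].

INTERFACE

Orientations are given as a 3x3 rotation matrix whose columns are the frame's x, y, z axes.
In Python, from plant import ctrl, sensors, optics gives the robot as it stands. Calls block until the motion is done:
- ctrl.move_ptp(position, orientation): joint-space move of the TCP to a pose.
- ctrl.move_l(position, rot=None, vel=150, threshold=None): straight line of the TCP; rot=None keeps the orientation; vel is the mean speed in mm/s. With threshold (N) it stops when the force on the tool has changed by that much, and returns True; else False.
- ctrl.set_joints(angles): joint-space move.
- ctrl.gripper_to(opening, force=None): finger opening in mm; force is the grip in N (None keeps the last); returns when the fingers have stopped.
- ctrl.hold(seconds).
- ctrl.solve_ik(position, orientation): joint angles nearest the present ones, or None.
- sensors.read_state(): the state.
- optics.grab_frame(name): name is "side" or "top" or "wrist"; returns (picture, depth): 420x560x3 uint8, red, green, blue; 420x560 float32, mm along the optical axis (not along the pixel's ray), 0 where there is no reading.
- optics.camera_params(name): a dict with "mtx" (3x3 intrinsics, pixels), "R" (3x3) and "t" (3): a world point X has camera coordinates R X + t; the wrist camera has in their place "T_tool_cam" (4x4, takes a point from camera to tool coordinates, whose origin is the TCP and whose axes are the flange's). Camera axes: x right, y down, z forward; pixel columns grow to the right and rows downward; lengths in mm; the calibration is good to about 2 mm. A picture is of the moment at which its call begins: read the wrist's pose just before it. camera_params takes no time and is no camera call.
A pose or a line that the arm cannot do raises ctrl.MotionError and nothing moves.
- ctrl.finish_job(): hands the job in, once; it reports no verdict.
The state is a dict: "t": time; "q": joint angles; "qvel": joint speeds; "tau": joint torques, N m; "eef_pos": TCP position; "eef_rot": TCP orientation; "force": force on the tool from outside, world axes, zero at the start; "wrist_torque": the same for the moment, N m; "grip_width": finger opening in mm.
Only numpy, scipy, OpenCV 4.12 (cv2) and the standard library are available. Lean on these libraries where they do the work, as an engineer would, in place of code of your own. Each camera call takes 0.05 s, during which the arm holds its last target. There are 200 camera calls.

TASK

Put the rusty brown flat bar into the red scrap box by way of the tipping tray: lay the bar gently across the level tray (parallel to the black line), on the half next to the red box, and let go, so that its own weight tips the tray and it slides into the box and the tray swings back level. Leave the bright steel bar where it lies.

Things in the scene. Friction and masses are not known exactly. Their poses are not given: they have to be found in the camera images.
- bar_rusty: the rusty brown flat bar offcut, 44 x 161 x 12 mm (x, y, z: long along its own y), 0.3 kg, lying flat on the bench; origin at the centre of its underside
- bar_bright: bystander: a bright steel flat bar, 43 x 132 x 8 mm, long along its own y, lying flat on the bench; origin at the centre of its underside
- sorter: tipping sorter, fixed: grey stand, origin at the centre of its underside on the bench. Its bare metal tray tips about an axle along the sorter's x, 130 mm up, toward +y or -y. Level tray: slippery floor 135 mm up, 200 mm along y, ends open, 190 mm wide (x) between 13 mm side lips; black line over the axle. A bar laid across (long side along x), its middle 55 mm from the line, tips it
- tray (a joint): tilt of the tray in rad: 0 level (a keel weight brings it back there when empty), positive = the end toward the sorter's +y goes down, stops at -0.5 and +0.5. It swings lightly: about 0.1 N m tips it fully. The stand's cheeks beside it (x = 97 to 115 mm either side) reach 144 mm height
- box_red: red open scrap box, fixed, 210 x 130 x 60 mm (x, y, z), walls and floor 5 mm; origin at the centre of its underside on the bench. It stands at one end of the sorter, its centre 145 mm from the sorter's origin along the sorter's +y or -y, axes parallel to the sorter's; a like green box stands at the other end
There are look-alikes about, which are no part of the job. Of the things that look like the bar_rusty, take the one that is farthest to the robot's right at the start.

How it is judged:
By the outcome, as a careful person would: the job done as asked, in the order asked, and still so for the second after the job is handed in, with the robot touching nothing.
It also fails if it takes over 38 s, if anything falls off the work surface, if the arm or the gripper's body presses on something with over 40 N, if the wrist force passes 120 N, or if a joint passes its speed limit or range.

## Working session

There is one attempt and no reset: what is moved stays moved. The work goes in short steps, each a Python script; the robot and the scene stay as the last script left them, time stands still between calls to the robot, and variables do not carry over. Pictures are saved under pics/ and viewed, on a budget of 10 in all, crops included, one or two more only if the job needs it, and the job is handed in when it is done.

```bash
mkdir -p pics; ls; python3 - <<'E'
from plant import ctrl,sensors,optics
import cv2,numpy as np
for n in("top","side"):
    p,d=optics.grab_frame(n); cv2.imwrite(f"pics/{n}0.png",p[:,:,::-1]); np.savez(f"pics/{n}0.npz",p=p,d=d)
    c=optics.camera_params(n); print(n,c)
print(optics.camera_params("wrist"),ctrl.tcp_to_tips,sensors.read_state()["t"])
E
```

```text
pics
top {'mtx': array([[386.81251995,   0.        , 281.33180991],
       [  0.        , 386.81251995, 202.82649517],
       [  0.        ,   0.        ,   1.        ]]), 'R': array([[ 0.00444021, -0.99993227,  0.01075842],
       [-0.98922274, -0.00596668, -0.14629688],
       [ 0.14635117, -0.00999288, -0.98918223]]), 't': array([  12.82510514,  562.58451884, 1061.84284442])}
side {'mtx': array([[440.85079673,   0.        , 280.18146094],
       [  0.        , 440.85079673, 211.52586797],
       [  0.        ,   0.        ,   1.        ]]), 'R': array([[ 0.49185406,  0.87038802, -0.02245616],
       [ 0.4214761 , -0.26058492, -0.86859277],
       [-0.76186448,  0.41775614, -0.4950175 ]]), 't': array([-286.81707092, -121.49571405, 1567.02609652])}
{'mtx': array([[299.82184199,   0.        , 277.52064121],
       [  0.        , 299.82184199, 206.11358287],
       [  0.        ,   0.        ,   1.        ]]), 'T_tool_cam': array([[ 1.60761764e-03, -9.64135077e-01, -2.65407177e-01,
         6.66241998e+01],
       [ 9.99998474e-01,  1.73137163e-03, -2.32325787e-04,
        -1.01977690e+00],
       [ 6.83511896e-04, -2.65406398e-01,  9.64136389e-01,
        -1.17006866e+02],
       [ 0.00000000e+00,  0.00000000e+00,  0.00000000e+00,
         1.00000000e+00]])} 25.0 0.1
```

View pics/top0.png

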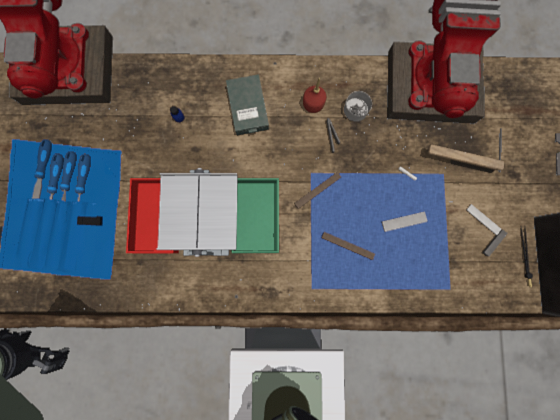

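View pics/side0.png

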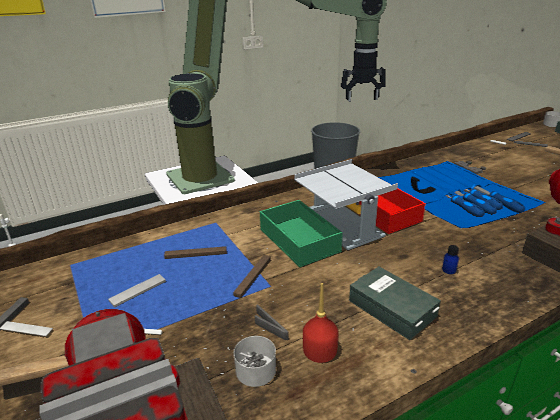

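The top view shows two brown bars, at about (318,190) and (348,246). The second is farther right. The bright bar is at (405,221), and the sorter is at (198,212) with the red box on its left (+y). Next I'll measure these.

```bash
cat > h.py <<'E'
import numpy as np,cv2
def ray(c,uv,z):
    uv=np.atleast_2d(uv).astype(float)
    r=np.c_[uv,np.ones(len(uv))]@np.linalg.inv(c["mtx"]).T@c["R"]
    o=-c["R"].T@c["t"]
    return o+r*((z-o[2])/r[:,2])[:,None]
def cloud(c,d):
    v,u=np.mgrid[:d.shape[0],:d.shape[1]]
    X=np.stack([u*d,v*d,d],-1)@np.linalg.inv(c["mtx"]).T
    return (X-c["t"])@c["R"]
E
python3 - <<'E'
from plant import optics
import numpy as np,cv2
from h import *
f=np.load("pics/top0.npz");p,d=f["p"],f["d"];c=optics.camera_params("top")
hsv=cv2.cvtColor(p,cv2.COLOR_RGB2HSV)
X=cloud(c,d)
for u,v in((348,246),(318,190),(405,221),(375,265),(180,212),(220,212),(145,215),(262,215)):print((u,v),p[v,u],hsv[v,u],X[v,u].round())
# bars on mat: not blue
sub=((hsv[...,0]<90)|(hsv[...,1]<60)).astype(np.uint8); sub[:, :314]=0;sub[:,446:]=0;sub[:178]=0;sub[286:]=0
def rep(m,z,name,amin=150):
    for k in cv2.findContours(m,cv2.RETR_EXTERNAL,cv2.CHAIN_APPROX_NONE)[0]:
        if cv2.contourArea(k)<amin: continue
        P=ray(c,k[:,0],z)[:,:2].astype(np.float32); r=cv2.minAreaRect(P); print(name,cv2.boundingRect(k),np.round(r[0]),np.round(r[1]),round(r[2],1))
rep(sub,12,"bars")
red=((hsv[...,1]>150)&((hsv[...,0]<8)|(hsv[...,0]>172))&(p[...,0]>80)).astype(np.uint8);red[:150]=0;red[280:]=0
grn=((hsv[...,1]>100)&(abs(hsv[...,0].astype(int)-72)<15)).astype(np.uint8);grn[:150]=0;grn[280:]=0
rep(red,60,"red");rep(grn,60,"green")
tr=((abs(X[...,2]-137)<10)).astype(np.uint8);tr[:150]=0;tr[280:]=0
rep(cv2.morphologyEx(tr,cv2.MORPH_OPEN,np.ones((3,3))),137,"tray")
w=((hsv[...,1]<40)&(p[...,0]>150)).astype(np.uint8);w[:150]=0;w[280:]=0;w[:,:120]=0;w[:,300:]=0
rep(w,137,"traycol",50)
E
```

```text
(348, 246) [104  88  74] [ 14  74 104] [ 442. -178.   12.]
(318, 190) [105  90  76] [ 14  70 105] [605. -92.  13.]
(405, 221) [166 162 159] [ 13  11 166] [ 516. -347.    9.]
(375, 265) [ 77 100 149] [110 123 149] [ 388. -256.    2.]
(180, 212) [183 183 185] [120   3 185] [523. 279. 134.]
(220, 212) [190 189 191] [135   3 191] [524. 176. 133.]
(145, 215) [183  48  43] [  1 195 183] [529. 413.   7.]
(262, 215) [ 87 144 114] [ 74 101 144] [531.  72.   5.]
bars (322, 232, 53, 28) [ 444. -177.] [160.  21.] 66.7
bars (382, 212, 46, 20) [ 515. -343.] [ 32. 132.] 13.5
red (126, 178, 53, 76) [523. 371.] [210. 144.] 0.4
green (232, 179, 46, 74) [525.  90.] [205. 124.] 0.3
tray (158, 174, 80, 81) [519. 233.] [208. 200.] 0.4
traycol (157, 176, 80, 74) [523. 233.] [190. 200.] 0.3
```

The sorter fits well: red box at +y, tray centre about (523,233). The brown bar measures about 160 long but looks narrower than the stated 44, so I'll check it from close by.

```bash
cat >> h.py <<'E'
def down(a):
    a=np.radians(a);y=np.array([np.cos(a),np.sin(a),0]);z=np.array([0,0,-1.]);return np.c_[np.cross(y,z),y,z]
def wcam(optics,s):
    c=optics.camera_params("wrist");T=np.eye(4);T[:3,:3]=s["eef_rot"];T[:3,3]=s["eef_pos"];M=np.linalg.inv(T@c["T_tool_cam"])
    return dict(mtx=c["mtx"],R=M[:3,:3],t=M[:3,3])
E
python3 - <<'E'
from plant import ctrl,sensors,optics
from h import *
q0=sensors.read_state()["q"]
for a in(-23.3,156.7,): print(a,[ctrl.solve_ik([444,-177,z],down(a)) for z in(230,)])
for a in(-90,90): print(a,ctrl.solve_ik([523,288,165],down(a)))
E
```

```text
-23.3 [array([-5.60675248e-01,  2.24243240e-02,  1.80229917e+00, -4.44089210e-16,
        1.31686916e+00, -1.54013532e-01])]
156.7 [None]
-90 [ 3.58474879e-01  3.39293042e-01  1.57249801e+00 -4.44089210e-16
  1.22980161e+00  1.92927121e+00]
90 [ 3.58474879e-01  3.39293042e-01  1.57249801e+00 -4.44089210e-16
  1.22980161e+00 -1.21232145e+00]
```

```bash
python3 - <<'E'
from plant import ctrl,sensors,optics
from h import *
ctrl.move_ptp([444,-177,230],down(-23.3))
s=sensors.read_state();p,d=optics.grab_frame("wrist");c=wcam(optics,s)
cv2.imwrite("pics/w1.png",p[:,:,::-1]);np.savez("pics/w1.npz",p=p,d=d,**c)
print(s["t"],s["eef_pos"],s["grip_width"],ctrl.tcp_to_tips)
hsv=cv2.cvtColor(p,cv2.COLOR_RGB2HSV);X=cloud(c,d)
m=((hsv[...,0]<40)&(hsv[...,1]>40)).astype(np.uint8)
m=cv2.morphologyEx(m,cv2.MORPH_OPEN,np.ones((3,3)))
for k in cv2.findContours(m,cv2.RETR_EXTERNAL,cv2.CHAIN_APPROX_NONE)[0]:
    if cv2.contourArea(k)<500: continue
    mm=np.zeros_like(m);cv2.drawContours(mm,[k],-1,1,-1)
    P=ray(c,k[:,0],12)[:,:2].astype(np.float32);r=cv2.minAreaRect(P)
    print(cv2.boundingRect(k),np.round(r[0],1),np.round(r[1],1),round(r[2],1),np.percentile(X[mm>0][:,2],[10,50,90]).round(1),p[mm>0].mean(0).round())
E
```

```text
2.7333 [ 444.30029201 -176.38696227  230.03733884] 85.34744662894342 25.0
(439, 368, 58, 52) [ 558.1 -562.3] [ 63.8 122.6] 10.3 [-0.8  0.2  1.5] [204. 176. 135.]
(269, 113, 17, 136) [ 444.1 -177.2] [155.6  18.2] 66.4 [10.6 11.5 12.5] [132. 111.  92.]
(0, 0, 560, 355) [ 471.7 -206.4] [419.3 659.9] 68.9 [-1.4 -0.2 30.5] [137. 117.  91.]
```

View pics/w1.png

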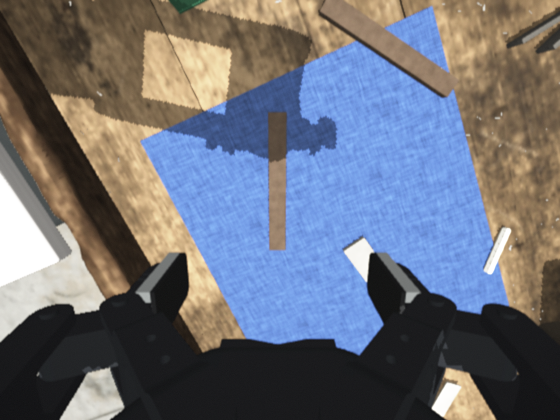

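The near bar spans (269–286, 113–249) px, about 158 x 21 mm, while the other brown bar at (388,47) looks wider. I'll measure both, plus the bright bar, properly before choosing.

```bash
python3 - <<'E'
from plant import optics
from h import *
f=np.load("pics/w1.npz");p,d=f["p"],f["d"];c={k:f[k] for k in("mtx","R","t")}
X=cloud(c,d)
def go(p,d,c,X,name,px):
    m=((X[...,2]>5)&(X[...,2]<20)).astype(np.uint8)
    n,l=cv2.connectedComponents(m)
    for u,v in px:
        w=l[v-3:v+4,u-3:u+4];w=w[w>0]
        if len(w)==0: print(name,u,v,"none");continue
        i=np.bincount(w).argmax();P=X[l==i]
        r=cv2.minAreaRect(P[:,:2].astype(np.float32));print(name,(u,v),(l==i).sum(),np.round(r[0]),np.round(r[1]),round(r[2],1),np.median(P[:,2]).round(1))
go(p,d,c,X,"wrist",[(277,180),(388,47),(359,258)])
t=np.load("pics/top0.npz");ct=optics.camera_params("top");go(t["p"],t["d"],ct,cloud(ct,t["d"]),"top",[(348,246),(318,190),(405,221),(485,220),(495,243)])
a=cv2.resize(t["p"][150:300,285:525],None,fx=3,fy=3,interpolation=cv2.INTER_CUBIC);cv2.imwrite("pics/c1.png",a[:,:,::-1])
E
```

```text
wrist (277, 180) 2436 [ 444. -178.] [160.  20.] 66.8 11.5
wrist (388, 47) 3675 [606. -92.] [ 21. 160.] 36.9 11.4
wrist (359, 258) 639 [ 506. -308.] [30. 53.] 13.5 7.7
top (348, 246) 402 [ 443. -177.] [160.  27.] 68.5 11.7
top (318, 190) 372 [607. -92.] [ 26. 160.] 37.3 11.8
top (405, 221) 413 [ 518. -346.] [ 36. 136.] 14.2 8.1
top (485, 220) 496 [ 491. -566.] [131.  94.] 50.8 9.5
top (495, 243) 496 [ 491. -566.] [131.  94.] 50.8 9.5
```

View pics/c1.png

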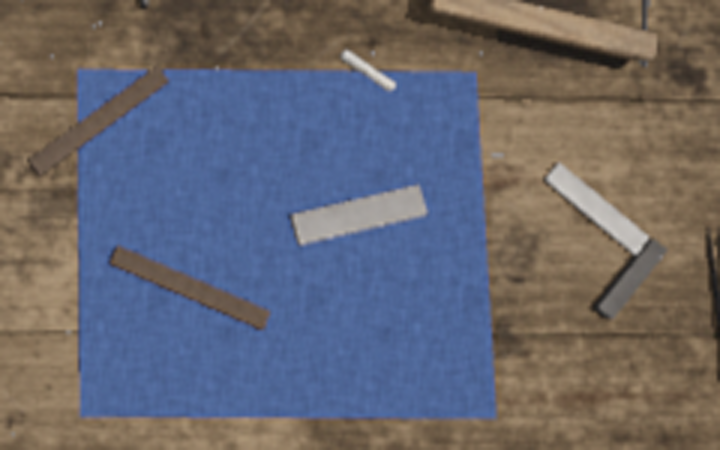

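All views agree: both brown bars are about 160 x 22 x 12 mm, so the printed 44 mm width is off, while 0.3 kg fits 22 mm. The right-hand one at (444,-177) is the target. I'll grasp it with the fingers half closed and stop on contact.

```bash
python3 - <<'E'
from plant import ctrl,sensors,optics
from h import *
R=down(-23.4)
ctrl.gripper_to(42,force=60)
ctrl.move_l([444,-177.3,60],R,vel=200)
hit=ctrl.move_l([444,-177.3,28.5],R,vel=50,threshold=6)
s=sensors.read_state();print(hit,s["eef_pos"].round(1),s["force"].round(1),s["t"])
if hit: ctrl.move_l(s["eef_pos"]+[0,0,2],R,vel=50)
ctrl.gripper_to(5,force=60)
s=sensors.read_state();print(s["grip_width"],s["force"].round(1),s["eef_pos"].round(1))
ctrl.move_l([444,-177.3,230],R,vel=200)
s=sensors.read_state();p,d=optics.grab_frame("wrist");c=wcam(optics,s)
cv2.imwrite("pics/w2.png",p[:,:,::-1]);np.savez("pics/w2.npz",p=p,d=d,**c)
print(s["grip_width"],s["force"].round(1),s["wrist_torque"].round(2),s["t"],s["eef_pos"].round(1))
E
```

```text
False [ 444.  -177.3   28.4] [-0.1 -0.7  0.2] 5.0667
18.036793572354014 [-0.6  0.8  4.1] [ 444.4 -177.5   29.1]
17.776392221862668 [-0.1  0.2 -3. ] [ 0.01  0.09 -0.01] 6.5583 [ 442.9 -176.6  228.2]
```

View pics/w2.png

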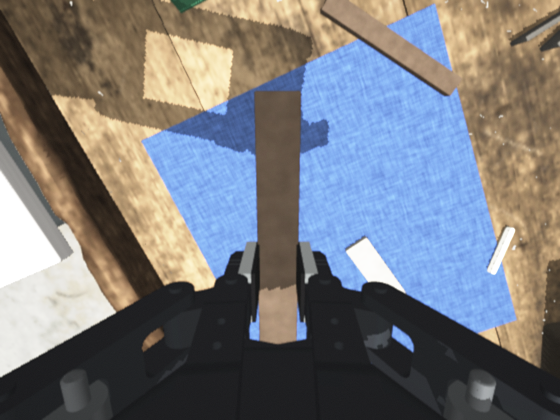

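The bar is held (3 N) with its far end at (278,92) and the pads at about (250–305, 270). Next I check its tilt and underside in the tool frame.

```bash
python3 - <<'E'
from plant import ctrl,sensors,optics
from h import *
s=sensors.read_state()
f=np.load("pics/w2.npz");c={k:f[k] for k in("mtx","R","t")};X=cloud(c,f["d"])
T=(X-s["eef_pos"])@s["eef_rot"]
m=np.zeros(T.shape[:2],bool);m[85:330,250:310]=1
P=T[m&(abs(T[...,2]-15)<25)&(f["d"]>0)&(abs(T[...,1])<14)];
print(len(P),P[:,0].min(),P[:,0].max())
for a in range(-90,90,15):
    q=P[(P[:,0]>a)&(P[:,0]<a+15)]
    if len(q)>20: print(a,len(q),np.median(q,0).round(1),q[:,1].min().round(1),q[:,1].max().round(1))
print(f["d"][100:330:30,278])
for z in(230,160):print(ctrl.solve_ik([523,288,z],down(-89.6)))
E
```

```text
10837 -38.65049786302847 79.3412671110354
-45 521 [-34.2   0.4  17.4] -9.1 10.4
-30 976 [-22.5   0.4  17.5] -9.0 10.7
-15 1201 [-7.2  0.8 17.3] -8.5 9.7
0 1796 [ 9.4  1.3 17. ] -13.1 14.0
15 1278 [22.6  0.8 17.4] -9.3 10.5
30 1392 [37.7  0.3 17.5] -9.5 10.5
45 1507 [52.8  0.3 17.5] -9.7 10.3
60 1653 [67.8  0.3 17.5] -9.6 10.5
75 513 [77.2  0.3 17.5] -9.6 10.1
[127.736374 131.33313  133.44907  137.46896  140.95174  146.24043
 147.88799  153.0565  ]
[ 3.58474879e-01  2.74354387e-01  1.51392452e+00 -4.44089210e-16
  1.35331375e+00  1.92228989e+00]
[ 3.58474879e-01  3.44968050e-01  1.57625742e+00 -4.44089210e-16
  1.22036718e+00  1.92228989e+00]
```

Held level, underside 29.5 mm ahead of the TCP, centred within 1 mm. Next: carry it to the tray, with a check look before release.

```bash
python3 - <<'E'
from plant import ctrl,sensors,optics
from h import *
R=down(-89.6)
ctrl.move_ptp([524,288,240],R)
ctrl.move_l([524,288,180],R,vel=100)
ctrl.hold(0.3)
s=sensors.read_state();print(s["t"],s["eef_pos"].round(1),s["grip_width"],s["force"].round(1))
for n in("side","top","wrist"):
    p,d=optics.grab_frame(n);cv2.imwrite(f"pics/{n}3.png",p[:,:,::-1])
    c=wcam(optics,s) if n=="wrist" else optics.camera_params(n);np.savez(f"pics/{n}3.npz",p=p,d=d,**c)
    if n=="wrist":
        X=cloud(c,d);ok=(abs(X[...,2]-135)<12)&(abs(X[...,0]-523)<85)
        for y0 in range(130,345,20):
            q=X[ok&(abs(X[...,1]-y0)<5)]
            if len(q)>30:print(y0,len(q),np.median(q[:,2]).round(1),q[:,0].min().round(),q[:,0].max().round())
E
```

```text
9.4583 [524.4 288.2 180.8] 17.726235940521136 [-0.1  0.6 -3.7]
130 286 134.5 450.0 576.0
150 4332 134.9 456.0 608.0
170 4120 134.9 468.0 608.0
190 3849 134.9 479.0 608.0
210 3744 134.9 454.0 608.0
230 3351 135.0 499.0 608.0
250 3409 134.9 496.0 608.0
270 2992 134.8 457.0 608.0
310 2945 134.8 518.0 608.0
330 3075 134.8 494.0 608.0
```

View pics/wrist3.png

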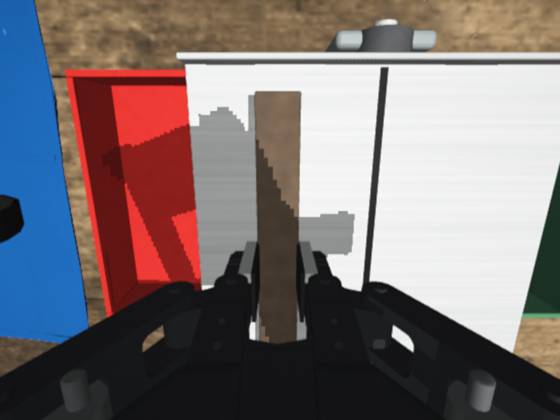

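View pics/side3.png

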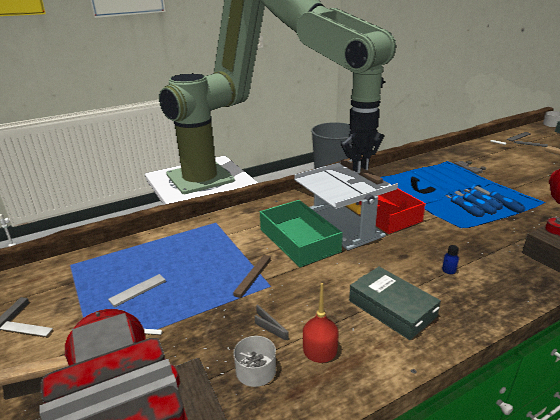

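The wrist view shows the bar over the red half, with the tray floor level at 134.8–135 and the black line from (384,68) to (366,290). I'll check the line's position and lips against the bar, then place.

```bash
python3 - <<'E'
from h import *
f=np.load("pics/wrist3.npz");c={k:f[k] for k in("mtx","R","t")}
print("line",ray(c,[(384,75),(368,280)],135).round(1).tolist())
print("lip inner base",ray(c,[(250,66),(330,65)],135).round(1).tolist())
print("tray end",ray(c,[(188,75),(200,270)],135).round(1).tolist())
print("bar end",ray(c,[(255,92),(300,92)],162.5).round(1).tolist())
E
```

```text
line [[615.5, 234.1, 135.0], [500.9, 232.1, 135.0]]
lip inner base [[619.1, 301.5, 135.0], [619.9, 261.5, 135.0]]
tray end [[614.6, 332.7, 135.0], [506.7, 333.1, 135.0]]
bar end [[604.2, 297.2, 162.5], [604.4, 278.1, 162.5]]
```

```bash
python3 - <<'E'
from plant import ctrl,sensors,optics
from h import *
R=down(-89.6)
ctrl.move_l([524,288,165.3],R,vel=30)
ctrl.hold(0.4)
s=sensors.read_state();print(s["t"],s["eef_pos"].round(1),s["force"].round(1))
dz=165.2-s["eef_pos"][2]
if abs(dz)>.4: ctrl.move_l([524,288,165.3+dz],R,vel=30);ctrl.hold(.2);print(sensors.read_state()["eef_pos"].round(1))
ctrl.gripper_to(75)
s=sensors.read_state();print(s["t"],s["grip_width"],s["force"].round(1))
ctrl.move_l([524,288,260],R,vel=200)
ctrl.hold(1.5)
s=sensors.read_state();print(s["t"],s["force"].round(1))
c=wcam(optics,s);p,d=optics.grab_frame("wrist");cv2.imwrite("pics/w4.png",p[:,:,::-1]);np.savez("pics/w4.npz",p=p,d=d,**c)
X=cloud(c,d)
for y0 in range(130,340,20):
    q=X[(abs(X[...,2]-135)<50)&(abs(X[...,0]-523)<80)&(abs(X[...,1]-y0)<5)]
    if len(q)>30:print(y0,len(q),np.median(q[:,2]).round(1))
E
```

```text
10.65 [524.1 288.  165.5] [ 1.1 -0.6 -3. ]
11.2333 74.87633981311313 [ 0.7 -0.   0.6]
13.3583 [1.1 0.  0.9]
130 232 132.8
150 2124 133.3
170 2022 133.6
190 1824 133.9
210 1686 134.2
230 2167 134.6
250 2203 134.7
270 2218 135.0
290 2217 135.3
310 2228 135.6
330 1861 135.8
```

View pics/w4.png

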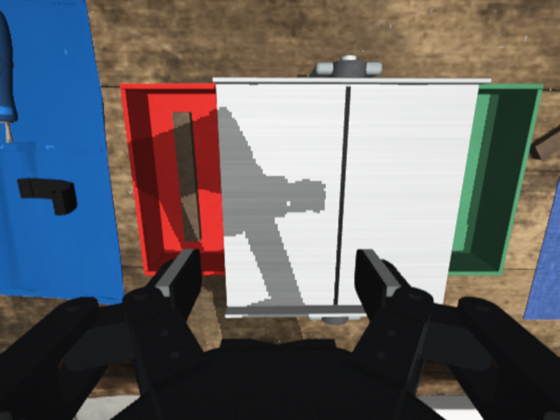

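The bar lies in the red box (186,175) and the tray is nearly level, still swinging by about 0.015 rad. I'll wait, move clear, check and hand in.

```bash
python3 - <<'E'
from plant import ctrl,sensors,optics
from h import *
ctrl.move_l([524,288,300],vel=100);ctrl.hold(3)
for i in range(2):
    s=sensors.read_state();c=wcam(optics,s);p,d=optics.grab_frame("wrist");X=cloud(c,d)
    q=X[(abs(X[...,2]-135)<30)&(abs(X[...,0]-560)<40)&(abs(X[...,1]-233)<95)]
    print(s["t"],"tilt",np.polyfit(q[:,1],q[:,2],1)[0].round(4));ctrl.hold(.4)
hsv=cv2.cvtColor(p,cv2.COLOR_RGB2HSV)
b=(hsv[...,1]<130)&(X[...,1]>335)&(X[...,1]<437)&(abs(X[...,0]-523)<95)&(X[...,2]<50)&(X[...,2]>8)
r=cv2.minAreaRect(X[b][:,:2].astype(np.float32));print("bar in box",b.sum(),r,np.percentile(X[b][:,2],[5,50,95]))
t,dd=optics.grab_frame("top");ct=optics.camera_params("top");Y=cloud(ct,dd)
m=((Y[...,2]>5)&(Y[...,2]<20)).astype(np.uint8);l=cv2.connectedComponents(m)[1];r=cv2.minAreaRect(Y[l==l[221,405]][:,:2].astype(np.float32));print("bright",r)
E
```

```text
16.9583 tilt 0.0143
17.4083 tilt 0.0143
bar in box 1777 ((523.64208984375, 397.1788330078125), (157.48011779785156, 19.691713333129883), 1.08135187625885) [14.03475981 16.35702028 17.63967972]
bright ((515.4708862304688, -345.38397216796875), (35.675331115722656, 129.8697967529297), 12.30280876159668)
```

```bash
python3 - <<'E'
from plant import ctrl,sensors,optics
from h import *
ct=optics.camera_params("top")
def tilt(d):
    Y=cloud(ct,d);q=Y[(abs(Y[...,2]-135)<30)&(abs(Y[...,0]-575)<25)&(abs(Y[...,1]-233)<92)&(abs(Y[...,2]-135)<8)];return len(q),np.polyfit(q[:,1],q[:,2],1)[0].round(4)
print("start",tilt(np.load("pics/top0.npz")["d"]))
ctrl.hold(1.5);print(sensors.read_state()["t"],tilt(optics.grab_frame("top")[1]))
ctrl.hold(0.6);print(sensors.read_state()["t"],tilt(optics.grab_frame("top")[1]))
E
```

```text
start (1312, np.float64(-0.0005))
19.4083 (1074, np.float64(0.0149))
20.0583 (1069, np.float64(0.0158))
```

```bash
python3 -c "
from plant import ctrl
ctrl.finish_job()"
```

```text
the job is handed in; nothing more can be done
```

The rusty bar is in the red scrap box, and the job was handed in at about 20 s of the 38 s allowed. I gripped the right-hand of the two brown bars. I held it level across the red half of the tray, 55 mm from the black line and about 1 mm above the floor, and let go. The tray tipped, the bar slid into the box, and the tray swung back.

**Last checks**
- **Rusty bar:** it lies flat in the red box at about (524, 397) mm, with its top at 16–17 mm, as it should be on the box floor.
- **Bright bar:** it is still at about (515, -345) mm, within measuring error of where it started.
- **Robot:** the gripper is open and clear of everything. The wrist force readings I took stayed below about 5 N.

**What disagreed**
- **Bar width:** the brown bars measured about 20–22 mm wide, not the stated 44 mm. Their length, height and weight matched, so I went ahead. The bright bar also measured narrower than stated, about 36 mm instead of 43 mm.
- **Tray level:** the tray rests about 0.015 rad off level, with the red-box end slightly high; at the start it measured 0. The tilt stayed almost the same over the last 3 s and nothing I could see was blocking the tray. I took it to be friction in the axle and left it alone.

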